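# Hold the spring jaw of a specimen vice open at its index

## Task

The spring-loaded specimen vice is locked shut. Turn its lock knob a quarter turn clockwise so that the stop bar under the knob points straight out to the side, then take the pull bar, draw the spring slide out until its pointer stands exactly opposite the pointer of the index rider, and keep it there so that a colleague can lay a specimen block between the jaws: the program finishes while the gripper is still holding the pull bar. Do not shift the index rider, and leave the things standing round the vice where they are.

Things in the scene. Friction and masses are not known exactly. Their poses are not given: they have to be found in the camera images.
- vice: grey base plate of the vice, 260 x 150 x 12 mm, fixed to the worktop; origin at the centre of its underside, on the slide's centre line. Its own x axis runs from the pull bar to the jaws (away from the robot), so the slide is drawn out along its -x; y to the left, z up. The jaws, at the far end, reach 52 mm high; rails and slide lie below 40 mm
- pull_bar (a point): black pull bar fixed to the near end of the slide on two posts: 14 mm thick along the vice's x, 60 mm long along its y, 18 mm high; origin at its centre, 72 mm above the worktop; axes as the vice's. Below it, between its underside (63 mm up) and the slide (32 mm up), there are only the two posts (10 mm thick), 42 mm apart along y. The space to its front is free; behind it the slide is lower than 40 mm
- jaw_slide (a joint): how far the slide (with the moving jaw and pull bar) is drawn out, m: 0 = shut, 0.048 = its end stop. A spring draws it back with about 5 N when shut and 11 N at 40 mm. While the lock knob's stop bar points along the slide, it butts against the slide's lug and the slide moves only 2 to 4 mm
- lock_knob (a joint): angle of the lock knob, rad, clockwise from above: 0 = locked, stop bar along the vice's +x; 1.57 = free, stop bar pointing to the vice's -y (its right side); ends at 0 and 1.6. It starts between 0 and 0.15, has light friction (0.06 N m) and stays where it is left
- knob_grip (a point): grip point of the lock knob, on its axis, 74 mm above the worktop: a black upright wing 44 mm long, 14 mm thick and 28 mm high (its top at 86 mm). At joint value 0 the wing lies along the vice's x axis and it turns with the knob; the point's x axis lies along the wing. It stands on a round flange 28 mm wide whose top is 58 mm up. Its axis is 20 mm nearer to the robot than the base plate's centre and 55 mm to its right. The 58 mm long stop bar sits below at 29 mm height
- jaw_pointer (a point): tip of the small steel pointer on the left side of the slide, 38 mm above the worktop; moves with the slide, axes as the vice's
- index_pointer (a point): tip of the pointer of the index rider, a small steel block with a brass screw on the graduated rail left of the slide, 38 mm above the worktop; axes as the vice's. Its tip faces the slide's pointer across a 2 mm gap when the slide is drawn out to the mark. It stands 18 to 40 mm in front (-x of the vice) of the slide's pointer at the start
- index (a joint): position of the index rider, m: equals the slide opening (joint jaw_slide) at which the two pointer tips are opposite each other; held by friction (10 N)
- coverslip_box: small box 30 x 30 x 17 mm, stands to the left of the vice, leave alone; origin under its centre
- beaker_100: glass beaker 53 mm wide, 69 mm high, to the right near the jaws, leave alone; origin under its centre
- immersion_oil: dropper bottle 27 x 33 x 68 mm, left of the jaws, leave alone; origin under its centre
- lens_blower: black rubber blower 46 mm wide, 95 mm high, left of the vice's near end, leave alone; origin under its centre
- screwdriver: screwdriver 141 mm long, lies right of the vice's near end, leave alone; origin under its centre

How it is judged (in metres and radians):
On the way, in this order (a step that is already met when the one before it is completed fails the run):
1. the lock knob is turned clockwise to free, the slide still shut (value of joint lock_knob above 1.2 rad and value of joint jaw_slide below 0.008 m), for 0.2 s.
2. the slide is drawn out to the index by its pull bar (x of jaw_pointer in the frame of index_pointer between -0.004 and 0.004 m and contact force between the fingers and pull_bar above 2 N), for 0.3 s.
At the end, for the whole second after the job is handed in: the fingers still hold the pull bar (more than 2 N), the slide is still and its pointer is within 4 mm of the index rider's pointer along the slide, and the lock knob stands free (more than 1.2 rad), so that only the robot keeps the spring drawn (all of step 2 and velocity of joint jaw_slide between -0.01 and 0.01 m/s and value of joint lock_knob above 1.2 rad); the arm keeps its last pose, push and grip.
It fails at once if the index rider was shifted by more than 3 mm (distance of index_pointer from where it was at the start of the episode above 0.003 m).
It fails at once if a bystander was pushed or knocked over (distance of any of coverslip_box, beaker_100, immersion_oil, lens_blower, screwdriver from where it was at the start of the episode above 0.02 m).
It also fails if it takes over 48 s, if anything falls off the work surface, if the arm or the gripper's body presses on something with over 40 N, if the wrist force passes 120 N, or if a joint passes its speed limit or range.

## Robot

A 7-joint arm with a two-finger parallel gripper is mounted at the origin on a cart in front of the work surface, level with it; the furniture and walls round the work are solid. World frame = base frame: x ahead of the robot, y to its left, z up, the work surface at z = 0. Lengths are in m, angles in degrees, forces in N, time in s.
With the tool pointing down it reaches from about 0.4 to 0.875 m from the base axis. Payload 6.5 kg.
Tool frame: the origin (TCP) lies midway between the tips of the shut fingers; the grasp point (between the pads) lies 19 mm behind it (arm.hold_point_z is the distance from the TCP to the grasp point, in m); x points along the fingers, y is the direction in which the jaws open and shut, and the axes are right-handed (so a half turn about x gives the same grasp; the last joint's range is limited). The gripper opens to 85 mm and grips with 20 to 120 N. Pads are 22 mm wide; open, the fingers measure 114 mm over their backs; the gripper's body (76 mm by 85 mm) begins 54 mm behind the grasp point. The pads swing forward as they close: fully open they stand 13 mm farther back than shut.
Start: joints at [63.243, 30.733, -0.252, 88.115, 0.149, 61.152, -4.079], TCP at [0.254, -0.598, 0.231] pointing down, gripper open.
Joint ranges: [-154.64, 154.64], [-21.42, 123.67], [-72.66, 72.17], [13.99, 137.28], [-74.86, 254.86], [10.95, 109.41], [-158.01, 158.01]. Speed limits (degrees/s): [136.94, 136.94, 180, 180, 180, 180, 180].

## Interface

Orientations are given as [roll, pitch, yaw] about the fixed x, y, z axes, in that order (R = Rz(yaw) Ry(pitch) Rx(roll)).
In Python, from bench import arm gives the robot as it stands. The module is installed in compiled form; this text tells all that it offers.
- The arm moves only by the tool play_rows, never from a script. Its argument "steps" is a list that holds one entry, the list of rows, each a list of 5 numbers: the finger opening in mm, from 0 to 85.4, then the shift along the world's x, y, z in mm, then the turn about the world's z in rad. A call has 1 to 8 rows; each row shifts and turns the commanded pose from where the row before left it; what a row does not reach is not made up. A row lasts 1/8 s, in which the tool goes at most 62.5 mm and 10.7 degrees, less where a joint would pass 70% of its speed; a pose out of reach is approached as far as the arm can. A call is refused whole if a number of a shift passes 62.5 or a number of a turn 0.188, either way. A call with a gripper value outside its range is refused whole. The fingers move at their own pace and stop on an object; "squeeze" is the grip in N (left out, the last holds). Time passes only in rows, so rows that do not move let the fingers close. It gives the time, the measured TCP pose, the force and the opening at its end, in the units of the state.
- arm.sense(): the state, without advancing time (a new reading comes with each control period).
- arm.snapshot(name): name is "scene" or "side" or "wrist"; returns a dict with "img" (400x640x3 uint8, blue, green, red), "fov_y" (degrees; the focal length in pixels is half the picture's height over the tangent of half this angle, whatever the lens; pixels are square), "cx", "cy" (the principal point, pixels), "extrinsics" (4x4, takes a point from camera to world coordinates). Camera axes: x right, y up, looking along -z (the intrinsics and any distortion apply to the point x, -y, -z); pixel columns grow to the right and rows downward; lengths in m; the calibration is good to about 2 mm. A picture is of the moment at which its call begins. There is no depth.
- arm.finish_job(): hands the job in, once; it reports no verdict.
The state is a dict: "clock": time; "joint_positions": joint angles; "qd": joint speeds; "joint_efforts": joint torques, N m; "tcp_pos": TCP position; "tcp_rot": TCP orientation; "force": force on the tool from outside, world axes, zero at the start; "torque": the same for the moment, N m; "finger_gap": opening from 0.0 (shut) to 1.0 (fully open).
Only numpy, scipy, OpenCV 4.12 (cv2) and the standard library are available. Lean on these libraries where they do the work, as an engineer would, in place of code of your own. Each camera call takes 0.05 s, during which the arm holds its last target. There are 200 camera calls.

## Working session

There is one attempt and no reset: what is moved stays moved. The work goes in short steps, Python scripts to look and compute and a tool call to move; the robot and the scene stay as the last step left them, time stands still between calls to the robot, and variables do not carry over. Pictures are saved under pics/ and viewed, about 8 in all and at most 12, crops included, and the job is handed in when it is done.

Besides the shell and the picture viewer there is one more tool, called after ">>>" as name([rows], argument=value, ...), one row to a line, values as JSON. play_rows: Moves the arm, as the interface text tells. Its arguments: {"type":"object","properties":{"steps":{"type":"array","items":{"type":"array","items":{"type":"array","items":{"type":"number"}}}},"squeeze":{"type":"number"}},"required":["steps"]}

```bash
mkdir -p pics
cat > h.py <<'E'
import numpy as np, cv2
from bench import arm
def snap(n,f):
    s=arm.snapshot(n); cv2.imwrite(f'pics/{f}.png',s['img']); np.savez(f'pics/{f}.npz',**{k:s[k] for k in s}); return s
def K(s):
    f=200/np.tan(np.radians(float(s['fov_y']))/2); return f,float(s['cx']),float(s['cy'])
def ray(s,u,v,z):
    f,cx,cy=K(s);E=np.array(s['extrinsics']);d=E[:3,:3]@np.array([(u-cx)/f,-(v-cy)/f,-1]);o=E[:3,3]
    return o+d*(z-o[2])/d[2]
def proj(s,p):
    f,cx,cy=K(s);E=np.array(s['extrinsics']);c=E[:3,:3].T@(np.array(p)-E[:3,3]); return cx+f*c[0]/-c[2],cy-f*c[1]/-c[2]
E
python3 - <<'E'
from h import *
for n in ("scene","side","wrist"):
    s=snap(n,n+'0'); print(n,s.keys(),s['fov_y'],s['cx'],s['cy'],np.round(s['extrinsics'],3).tolist())
print(arm.sense(), arm.hold_point_z)
E
```

```text
scene dict_keys(['img', 'fov_y', 'cx', 'cy', 'extrinsics']) 49.55205531287925 316.1823321381398 201.20655266120096 [[-0.732, 0.298, -0.613, 0.065], [-0.681, -0.341, 0.648, 0.563], [-0.016, 0.892, 0.452, 0.455], [0.0, 0.0, 0.0, 1.0]]
side dict_keys(['img', 'fov_y', 'cx', 'cy', 'extrinsics']) 52.94384548744113 317.23585938197937 197.8203321143958 [[0.956, 0.153, -0.25, 0.372], [-0.293, 0.494, -0.819, -0.711], [-0.001, 0.856, 0.517, 0.525], [0.0, 0.0, 0.0, 1.0]]
wrist dict_keys(['img', 'fov_y', 'cx', 'cy', 'extrinsics']) 60.238507363699576 318.0125626739652 202.4529680035641 [[0.391, 0.882, 0.264, 0.32], [-0.92, 0.375, 0.109, -0.57], [-0.003, -0.286, 0.958, 0.373], [0.0, 0.0, 0.0, 1.0]]
{'clock': 0.15, 'joint_positions': array([63.24230181, 30.76983897, -0.25596282, 88.15611449,  0.14851855,
       61.15334486, -4.07990518]), 'qd': array([-0.01281949, -0.12764383, -0.06419422, -0.28733308, -0.03001377,
       -0.01764286,  0.03527484]), 'joint_efforts': array([ 7.03219794e-04, -5.83788729e+01,  1.04941506e+00, -2.59348512e+01,
        1.24685175e-02,  6.62069157e-03,  3.53383166e-05]), 'tcp_pos': array([ 0.25342792, -0.59803265,  0.23059868]), 'tcp_rot': array([-86.61465082,  89.92102989, 116.35490864]), 'force': array([ 0.119163  ,  0.11605919, -0.1580351 ]), 'torque': array([ 0.02604764,  0.00491646, -0.00895956]), 'finger_gap': 1.0038705105629773} 0.0187
```

View pics/scene0.png

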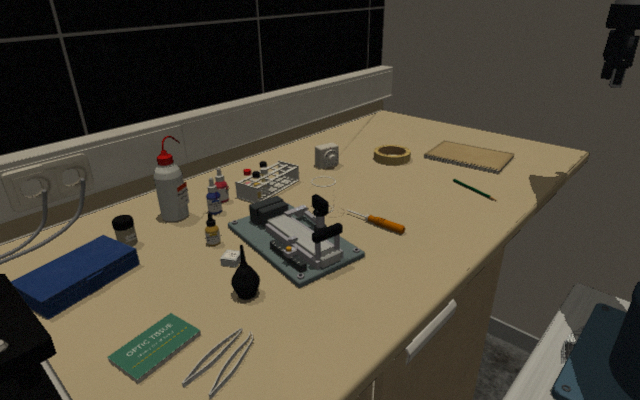

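View pics/side0.png

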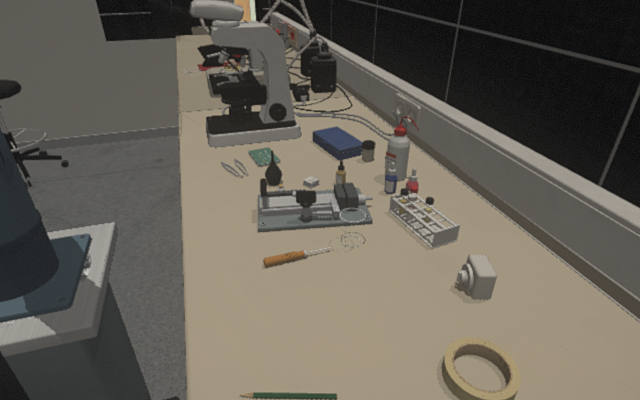

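The scene view shows the vice at about (295,240), with the pull bar at (327,232) and the knob at (320,205). The side view shows it at about (312,207). I'll enlarge both.

Run:
```python
from h import *
a=cv2.imread('pics/scene0.png')[190:285,222:372]; b=cv2.imread('pics/side0.png')[172:234,250:380]
g=lambda i:np.clip(255*(i/255.)**.6,0,255).astype(np.uint8)
a=cv2.resize(g(a),(750,475)[:2],interpolation=3)
cv2.imwrite('pics/c1.png',a)
b=cv2.resize(g(b),(780,372),interpolation=3); cv2.imwrite('pics/c2.png',b)
```

```text
(no output)
```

View pics/c1.png

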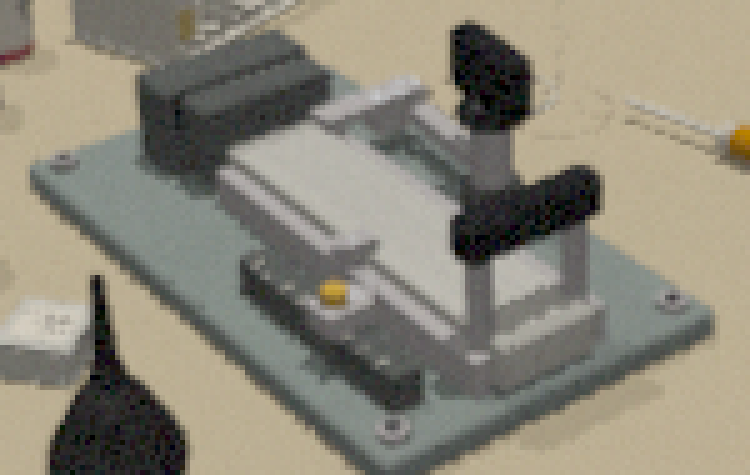

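View pics/c2.png

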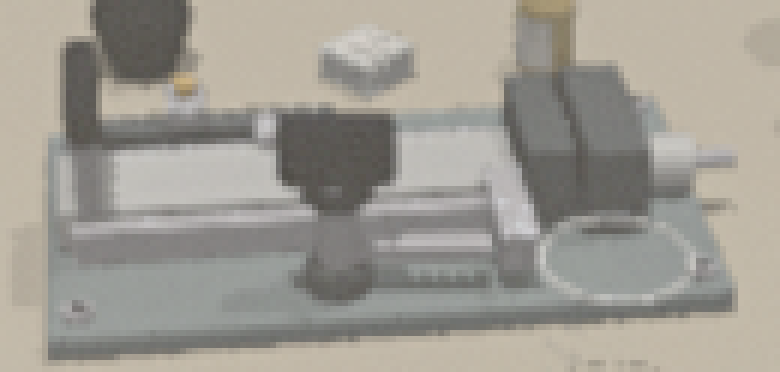

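Run:
```python
from h import *
from scipy.optimize import least_squares
L=lambda n:dict(np.load(f'pics/{n}.npz'))
sc,sd=L('scene0'),L('side0')
A=lambda u,v:(u/5+222-.4,v/5+190-.4); B=lambda u,v:(u/6+250-.4,v/6+172-.4)
obs=[(sc,A(30,165),(.13,.075,.012)),(sc,A(714,318),(-.13,-.075,.012)),(sc,A(380,464),(-.13,.075,.012)),
(sd,B(50,345),(-.13,-.075,.012)),(sd,B(737,295),(.13,-.075,.012)),(sd,B(48,137),(-.13,.075,.012)),
(sd,B(335,150),(-.02,-.055,.072)),(sc,A(490,75),(-.02,-.055,.072))]
def W(p,q):
    c,s=np.cos(p[2]),np.sin(p[2]); return np.array([p[0]+c*q[0]-s*q[1],p[1]+s*q[0]+c*q[1],q[2]])
f=lambda p:np.concatenate([np.array(proj(s,W(p,q)))-uv for s,uv,q in obs])
r=least_squares(f,[.6,0,0],loss='soft_l1')
p=r.x; print(p,np.degrees(p[2])); print(f(p).reshape(-1,2).round(1))
for s,uv,q in obs: print(ray(s,*uv,q[2]).round(4), W(p,q).round(4))
np.save('vice.npy',p)
print('knob',W(p,(-.02,-.055,.074)))
c=lambda w:((lambda d:(np.cos(p[2])*d[0]+np.sin(p[2])*d[1],-np.sin(p[2])*d[0]+np.cos(p[2])*d[1]))(w[:2]-p[:2]))
# pull bar ends in scene: top corners, z .081 ; side near end
for s,uv,z,n in [(sc,A(525,217),.072,'bar front face centre'),(sd,B(80,40),.081,'bar top right-end'),(sd,B(335,118),.086,'wing top'),(sd,B(277,118),.086,'wing near top'),(sd,B(395,118),.086,'wing far top'),(sd,B(618,260),.069,'beaker top'),(sd,(350,240),0,'beaker base'),(sd,B(185,80),.045,'rider screw'),(sc,A(333,290),.045,'rider screw'),(sc,A(375,243),.038,'jaw ptr'),(sc,A(245,295),0.05,'')]:
    w=ray(s,*uv,z); print(n,w.round(4),np.round(c(w),4))
```

```text
[ 0.59818226  0.06998375 -0.18528132] -10.615837776095015
[[-0.3 -0.8]
 [ 1.1 -0.9]
 [ 0.1  1. ]
 [-0.7 -1.7]
 [ 0.5 -1. ]
 [ 0.5 -1.3]
 [ 0.3 -0.2]
 [ 0.7 -0.1]]
[0.7367 0.1212 0.012 ] [0.7398 0.1198 0.012 ]
[0.4563 0.024  0.012 ] [0.4566 0.0202 0.012 ]
[0.4863 0.1659 0.012 ] [0.4842 0.1676 0.012 ]
[0.457  0.0133 0.012 ] [0.4566 0.0202 0.012 ]
[ 0.7094 -0.0309  0.012 ] [ 0.7121 -0.0277  0.012 ]
[0.4818 0.1615 0.012 ] [0.4842 0.1676 0.012 ]
[0.5675 0.0192 0.072 ] [0.5684 0.0196 0.072 ]
[0.569  0.0208 0.072 ] [0.5684 0.0196 0.072 ]
knob [0.56839231 0.01960956 0.074     ]
bar front face centre [0.4888 0.0906 0.072 ] [-1.113e-01  1.000e-04]
bar top right-end [0.4915 0.1138 0.081 ] [-0.1129  0.0234]
wing top [0.5675 0.0183 0.086 ] [-0.0206 -0.0564]
wing near top [0.5475 0.0245 0.086 ] [-0.0415 -0.054 ]
wing far top [0.5883 0.0119 0.086 ] [ 0.001  -0.0589]
beaker top [ 0.6416 -0.0749  0.069 ] [ 0.0694 -0.1344]
beaker base [ 0.6415 -0.0682  0.    ] [ 0.068  -0.1278]
rider screw [0.5358 0.1341 0.045 ] [-0.0731  0.0515]
rider screw [0.536  0.1376 0.045 ] [-0.0735  0.055 ]
jaw ptr [0.5552 0.0985 0.038 ] [-0.0475  0.0201]
 [0.5506 0.1649 0.05  ] [-0.0643  0.0845]
```

>>> play_rows([
  [[85, 22, 44, 0, 0.177], [85, 22, 44, 0, 0.177], [85, 22, 44, 0, 0.177], [85, 22, 44, 0, 0.177], [85, 22, 44, 0, 0.177], [85, 22, 44, 0, 0.177], [85, 22, 44, 0, 0.177], [85, 22, 44, 0, 0.177]],
], squeeze=40)

```text
clock: 1.15
tcp_pos: [0.43, -0.245, 0.2313]
tcp_rot: [-13.4, 90.0, -89.0]
force: [0.9, -0.8, 0.5]
finger_gap: 0.992
```

>>> play_rows([
  [[85, 22, 44, 0, 0.177], [85, 22, 44, 0, 0.177], [85, 22, 44, 0, 0.177], [85, 20, 44, 0, 0.177], [85, 20, 44, 0, 0.177], [85, 10, 30, 0, 0.177], [85, 0, 0, 0, 0], [85, 0, 0, 0, 0]],
])

```text
clock: 2.15
tcp_pos: [0.5452, 0.0023, 0.2309]
tcp_rot: [-122.5, 89.9, -137.8]
force: [-0.3, -0.3, -0.3]
finger_gap: 0.992
```

Run:
```python
from h import *
s=snap('wrist','wrist1'); cv2.imwrite('pics/w1.png',np.clip(255*(s['img']/255.)**.6,0,255).astype(np.uint8))
q=arm.sense(); print(q['clock'],q['tcp_pos'],q['tcp_rot'],q['joint_positions'],q['tcp_rot'][2]-q['tcp_rot'][0]+90)
```

```text
2.2 [0.54520535 0.00187999 0.23096394] [-111.40226922   89.92233709 -126.64885502] [ 26.98969209  26.11885148 -41.59270086 102.33332366  19.95766722
  59.17370365  52.63026255] 74.75341420295054
```

View pics/w1.png

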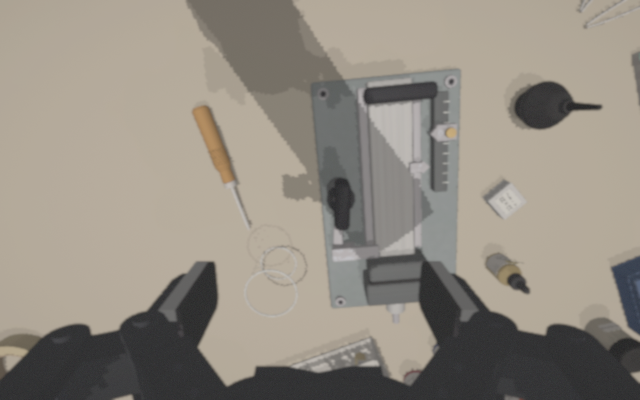

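The wrist view shows the vice clearly: plate corners (312,82), (460,69) and (332,307), wing around (343,204), bar around (401,93), rider pointer around (433,133) and jaw pointer around (425,167). I'll zoom in for accuracy.

Run:
```python
from h import *
i=cv2.imread('pics/w1.png')[62:242,305:470]; i=np.clip(255*(i/255.)**.7,0,255).astype(np.uint8)
cv2.imwrite('pics/c3.png',cv2.resize(i,None,fx=3.3,fy=3.3,interpolation=2))
```

```text
(no output)
```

View pics/c3.png

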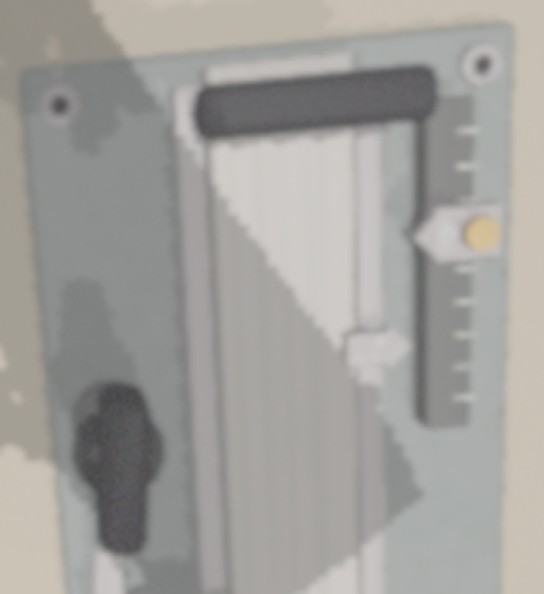

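```bash
cat > m.py <<'E'
from h import *
from scipy.optimize import least_squares
s=dict(np.load('pics/wrist1.npz')); C=lambda u,v:(u/3.3+305-.35,v/3.3+62-.35)
p0=np.load('vice.npy')
def W(p,q):
    c,s_=np.cos(p[2]),np.sin(p[2]); return np.array([p[0]+c*q[0]-s_*q[1],p[1]+s_*q[0]+c*q[1],q[2]])
obs=[(C(22,75),(-.13,-.075,.012)),(C(513,25),(-.13,.075,.012)),((332,307),(.13,-.075,.012)),(C(120,468),(-.02,-.055,.086))]
f=lambda p:np.concatenate([np.array(proj(s,W(p,q)))-uv for uv,q in obs])
p=least_squares(f,p0).x; print(p0,p); print(f(p).reshape(-1,2).round(1))
def loc(w): d=w[:2]-p[:2]; c,k=np.cos(p[2]),np.sin(p[2]); return np.round([c*d[0]+k*d[1],-k*d[0]+c*d[1]],4)
for uv,z,n in [(C(120,390),.086,'wing near'),(C(123,548),.086,'wing far'),(C(120,468),.086,'wing mid'),(C(198,113),.081,'bar R'),(C(433,88),.081,'bar L'),(C(316,101),.081,'bar mid'),(C(410,348),.038,'jaw tip'),(C(415,238),.038,'rider tip'),((265,243),0,'bk'),((272,293),.069,'bk')]:
    w=ray(s,*uv,z); print(n,w.round(4),loc(w))
np.save('vice2.npy',p)
E
python3 m.py
```

```text
[ 0.59818226  0.06998375 -0.18528132] [ 0.59636674  0.06949527 -0.17557415]
[[-1.9 -3. ]
 [ 1.8 -2.3]
 [-1.8  2. ]
 [ 1.3  4.1]]
wing near [0.5427 0.0237 0.086 ] [-0.0449 -0.0544]
wing far [0.5852 0.0139 0.086 ] [-0.0013 -0.0567]
wing mid [0.5631 0.0186 0.086 ] [-0.0239 -0.0559]
bar R [0.4814 0.0592 0.081 ] [-0.1114 -0.0302]
bar L [0.4907 0.1159 0.081 ] [-0.1122  0.0272]
bar mid [0.4862 0.0877 0.081 ] [-0.1117 -0.0013]
jaw tip [0.5643 0.1107 0.038 ] [-0.0388  0.035 ]
rider tip [0.5327 0.1178 0.038 ] [-0.0711  0.0364]
bk [ 0.6132 -0.08    0.    ] [ 0.0427 -0.1443]
bk [ 0.6409 -0.0709  0.069 ] [ 0.0684 -0.1304]
```

Wing axis is at about (0.566, 0.019) with a wing direction of −13°, so knob angle is about 0.05. The pointer distance is about 32 mm, inside the stated range. I'll descend onto the knob.

>>> play_rows([
  [[50, 10, 8, 0, 0.04], [50, 10, 9, -30, 0], [50, 0, 0, -40, 0], [50, 0, 0, -40, 0], [50, 0, 0, -35, 0], [50, 0, 0, -22, 0], [50, 0, 0, 0, 0], [50, 0, 0, 0, 0]],
], squeeze=30)

```text
clock: 3.2
tcp_pos: [0.5667, 0.0207, 0.0655]
tcp_rot: [18.5, 89.9, 5.7]
force: [0.2, 0.1, 0.7]
finger_gap: 0.586
```

>>> play_rows([
  [[5, 0, 0, 0, 0], [5, 0, 0, 0, 0], [5, 0, 0, 0, 0], [5, 0, 0, 0, 0], [5, 0, 0, 0, 0], [5, 0, 0, 0, 0], [5, 0, 0, 0, 0], [5, 0, 0, 0, 0]],
])

```text
clock: 4.2
tcp_pos: [0.5661, 0.0188, 0.0654]
tcp_rot: [-57.2, 89.8, -70.1]
force: [-3.3, -3.8, 7.5]
finger_gap: 0.154
```

Run:
```python
from h import *
g=lambda i:np.clip(255*(i/255.)**.55,0,255).astype(np.uint8)
s=snap('side','side2'); a=s['img'][130:240,245:385]; s=snap('scene','scene2'); b=s['img'][160:285,222:372]
q=arm.sense(); print(q['clock'],q['tcp_pos'],q['tcp_rot'][2]-q['tcp_rot'][0]+90,q['force'],q['torque'],q['finger_gap']*85,q['joint_positions'].round(1))
a=cv2.resize(g(a),(420,330)); b=cv2.resize(g(b),(375,330)); cv2.imwrite('pics/c4.png',np.hstack([a,b]))
```

```text
4.3 [0.56616411 0.0187852  0.06542779] 77.1619822924499 [-1.55115347 -4.40288611  7.43428734] [-0.85242114  0.46555903  0.004744  ] 13.470737522449104 [ 18.6  40.7 -34.1 105.5  32.2  43.7  44.2]
```

View pics/c4.png

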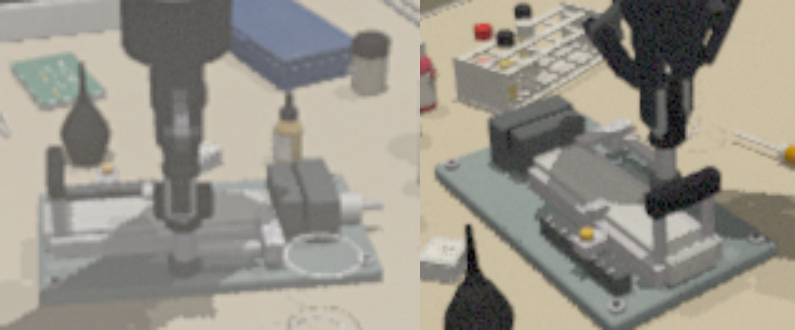

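Wing is gripped in the middle (gap 13.5 mm, force small). Next I turn it clockwise.

>>> play_rows([
  [[5, 0, 0, 0, -0.05], [5, 0, 0, 0, -0.1], [5, 0, 0, 0, -0.1], [5, 0, 0, 0, -0.1], [5, 0, 0, 0, -0.1], [5, 0, 0, 0, -0.1], [5, 0, 0, 0, -0.1], [5, 0, 0, 0, -0.1]],
])

```text
clock: 5.3
tcp_pos: [0.5671, 0.0201, 0.0655]
tcp_rot: [48.0, 89.8, -7.9]
force: [1.9, -0.6, 2.3]
finger_gap: 0.158
```

>>> play_rows([
  [[5, 0, 0, 0, -0.12], [5, 0, 0, 0, -0.12], [5, 0, 0, 0, -0.12], [5, 0, 0, 0, -0.12], [5, 0, 0, 0, -0.12], [5, 0, 0, 0, -0.1], [5, 0, 0, 0, -0.05], [5, 0, 0, 0, 0]],
])

```text
clock: 6.3
tcp_pos: [0.5686, 0.0206, 0.0655]
tcp_rot: [103.0, 89.6, 4.3]
force: [7.0, -0.2, -1.3]
finger_gap: 0.16
```

Run:
```python
from h import *
q=arm.sense(); print(q['clock'],q['tcp_pos'],q['tcp_rot'][2]-q['tcp_rot'][0]+90,q['force'],q['torque'],q['finger_gap']*85,q['joint_positions'].round(1))
```

```text
6.3 [0.56861129 0.02058826 0.06550043] -8.740874230658207 [ 7.01123048 -0.17448642 -1.26772108] [-0.18786071 -1.08845789 -0.10500988] 13.624005530318197 [  3.4  36.7 -13.2 106.3  12.8  38.1 -26.2]
```

>>> play_rows([
  [[60, 0, 0, 0, 0], [60, 0, 0, 0, 0], [60, 0, 0, 0, 0], [60, 0, 0, 30, 0], [60, 0, 0, 50, 0], [60, 0, 0, 40, -0.025], [60, 0, 0, 40, 0], [60, 0, 0, 0, 0]],
])

```text
clock: 7.3
tcp_pos: [0.5676, 0.0208, 0.2276]
tcp_rot: [103.6, 89.6, 3.4]
force: [-0.7, -0.4, -0.5]
finger_gap: 0.705
```

Run:
```python
from h import *
s=snap('wrist','wrist3'); cv2.imwrite('pics/w3.png',np.clip(255*(s['img']/255.)**.5,0,255).astype(np.uint8))
q=arm.sense(); print(q['clock'],q['tcp_pos'],q['tcp_rot'][2]-q['tcp_rot'][0]+90,q['force'])
```

```text
7.35 [0.56620007 0.02060706 0.22549549] -10.137413735210927 [-0.61208439 -0.17777316 -0.18462141]
```

View pics/w3.png

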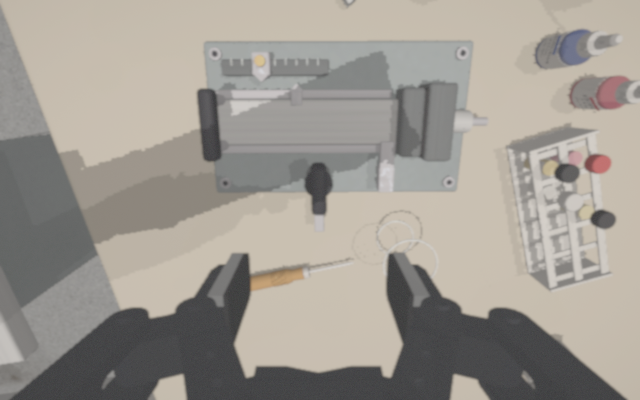

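The stop bar now points straight right at (320,222), the slide is still shut and the knob is free. Bar top centre is about (209,125), rider tip about (261,81) and jaw tip about (297,87).

Run:
```python
from h import *
s=dict(np.load('pics/wrist3.npz'))
p=np.array([.598,.07,-.178])
k=ray(s,319,180,.086); print('knob',k)
for n,uv,z in [('bar',(209,125),.081),('barL',(207,90),.081),('barR',(212,160),.081),('jaw',(297,88),.038),('rider',(261,81),.038)]:
    w=ray(s,*uv,z); d=w-k; c,q=np.cos(p[2]),np.sin(p[2]); print(n,w.round(4),'rel knob',np.round([c*d[0]+q*d[1],-q*d[0]+c*d[1]],4))
i=np.clip(255*(s['img']/255.)**.5,0,255).astype(np.uint8)[50:105,200:350]
cv2.imwrite('pics/c5.png',cv2.resize(i,None,fx=5,fy=5,interpolation=2))
```

```text
knob [0.57006415 0.02904129 0.086     ]
bar [0.4893 0.0892 0.081 ] rel knob [-0.0901  0.0449]
barL [0.4949 0.1159 0.081 ] rel knob [-0.0893  0.0722]
barR [0.4842 0.0608 0.081 ] rel knob [-0.0901  0.0161]
jaw [0.5638 0.1066 0.038 ] rel knob [-0.0199  0.0752]
rider [0.5327 0.1183 0.038 ] rel knob [-0.0525  0.0812]
```

View pics/c5.png

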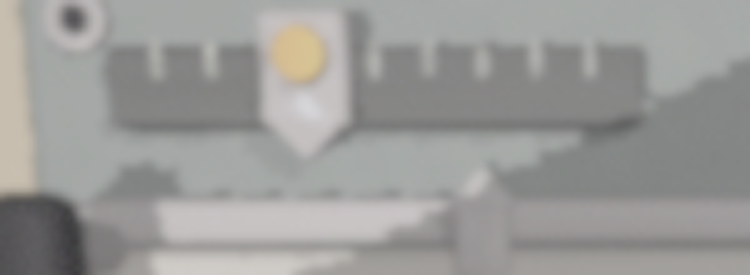

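Separation comes to about 32 mm in both views, and bar centre to about (0.489, 0.089). I'll go to the bar and grip it.

>>> play_rows([
  [[50, -38, 34, 0, 0], [50, -39, 34, 0, 0], [50, 0, 0, -40, 0], [50, 0, 0, -40, 0], [50, 0, 0, -40, 0], [50, 0, 0, -35, 0], [50, 0, 0, -15, 0], [50, 0, 0, 0, 0]],
], squeeze=60)

```text
clock: 8.35
tcp_pos: [0.4875, 0.0884, 0.0534]
tcp_rot: [-68.7, 89.8, -168.8]
force: [1.2, 0.2, -0.8]
finger_gap: 0.583
```

>>> play_rows([
  [[5, 0, 0, 0, 0], [5, 0, 0, 0, 0], [5, 0, 0, 0, 0], [5, 0, 0, 0, 0], [5, 0, 0, 0, 0], [5, 0, 0, 0, 0], [5, 0, 0, 0, 0], [5, 0, 0, 0, 0]],
])

```text
clock: 9.35
tcp_pos: [0.4875, 0.089, 0.0554]
tcp_rot: [-72.1, 89.9, -172.2]
force: [-5.5, 1.6, 9.5]
finger_gap: 0.153
```

Run:
```python
from h import *
q=arm.sense(); print(q['clock'],q['tcp_pos'],q['tcp_rot'][2]-q['tcp_rot'][0]+90,q['force'],q['torque'],q['finger_gap']*85)
```

```text
9.35 [0.4874845  0.08898779 0.05540667] -10.100765399349285 [-5.52474537  1.59624436  9.46338614] [0.24833846 1.30758832 0.04777528] 13.01635112853183
```

>>> play_rows([
  [[5, -4, 0.7, 0, 0], [5, -6, 1.1, 0, 0], [5, -6, 1.1, 0, 0], [5, -6, 1.1, 0, 0], [5, -5, 0.9, 0, 0], [5, -4, 0.7, 0, 0], [5, 0, 0, 0, 0], [5, 0, 0, 0, 0]],
])

```text
clock: 10.35
tcp_pos: [0.4611, 0.0937, 0.0555]
tcp_rot: [105.6, 89.6, 5.4]
force: [7.9, -1.9, -2.4]
finger_gap: 0.15
```

Run:
```python
from h import *
g=lambda i:np.clip(255*(i/255.)**.55,0,255).astype(np.uint8)
c=snap('scene','scene4')['img'][225:285,255:345]; w=snap('wrist','wrist4')['img']
q=arm.sense(); print(q['clock'],q['tcp_pos'],q['tcp_rot'][2]-q['tcp_rot'][0]+90,q['force'],q['finger_gap']*85)
a=cv2.resize(g(c),(450,300),interpolation=2); b=cv2.resize(g(w),(480,300))
o=np.zeros((600,480,3),np.uint8); o[:300,:450]=a; o[300:]=b; cv2.imwrite('pics/c6.png',o)
```

```text
10.45 [0.46108317 0.09370556 0.05546053] -10.198675272360902 [ 7.72356811 -3.60065666 -1.78037169] 13.010038775921151
```

View pics/c6.png

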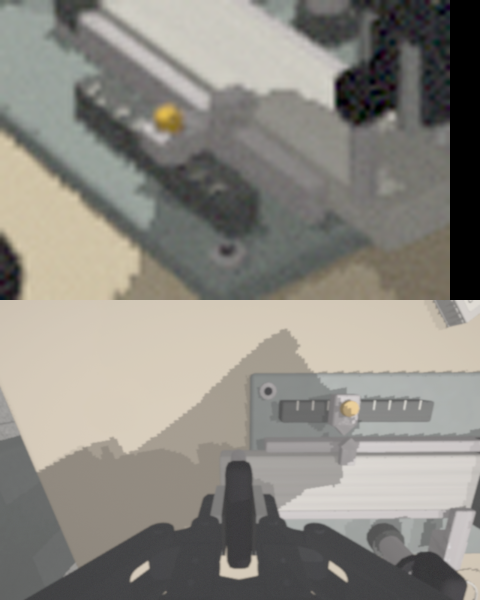

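Pulled 26.8 mm so far. The wrist view shows the rider at about (460,165) full-res with the jaw pointer just next to it. I'll pull the remaining ~5 mm and then check closely.

>>> play_rows([
  [[5, -3, 0.5, 0, 0], [5, -2, 0.4, 0, 0], [5, 0, 0, 0, 0], [5, 0, 0, 0, 0], [5, 0, 0, 0, 0]],
])

```text
clock: 11.08
tcp_pos: [0.4564, 0.0945, 0.0555]
tcp_rot: [106.0, 89.6, 5.8]
force: [8.2, -3.0, -3.1]
finger_gap: 0.156
```

Run:
```python
from h import *
g=lambda i:np.clip(255*(i/255.)**.45,0,255).astype(np.uint8)
w=snap('wrist','wrist5')['img']
q=arm.sense(); print(q['clock'],q['tcp_pos'],q['tcp_rot'][2]-q['tcp_rot'][0]+90,q['force'],q['finger_gap']*85)
cv2.imwrite('pics/c7.png',cv2.resize(g(w[115:225,390:540]),None,fx=5,fy=5,interpolation=2))
```

```text
11.125 [0.45630517 0.09452248 0.05544947] -10.208865461887996 [ 8.59430571 -2.85347679 -3.54995214] 12.940897220434113
```

View pics/c7.png

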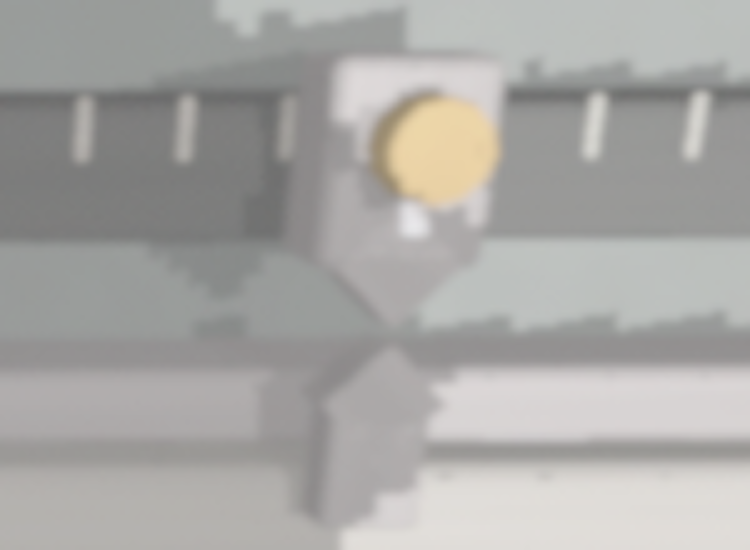

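The tips stand opposite each other, rider (391,322) and jaw (391,348) in the crop, which is within about 0.3 mm. I'll hold, confirm it is steady, then hand in.

>>> play_rows([
  [[5, 0, 0, 0, 0], [5, 0, 0, 0, 0], [5, 0, 0, 0, 0], [5, 0, 0, 0, 0], [5, 0, 0, 0, 0], [5, 0, 0, 0, 0]],
])

```text
clock: 11.88
tcp_pos: [0.4564, 0.0946, 0.0555]
tcp_rot: [106.0, 89.6, 5.8]
force: [8.9, -3.3, -3.1]
finger_gap: 0.152
```

Run:
```python
from h import *
q=arm.sense(); print(q['clock'],q['tcp_pos'],q['force'],q['finger_gap']*85)
if abs(q['tcp_pos'][0]-.4563)<.0015: print(arm.finish_job())
```

```text
11.875 [0.4563535  0.09455258 0.05547003] [ 8.94192367 -3.27015496 -3.14920433] 12.955257999322008
the job is handed in; nothing more can be done
None
```

The lock knob is turned free, the slide is drawn out to the index rider, and I handed the job in at 11.9 s with the gripper still holding the pull bar.

- **Knob:** I turned it clockwise to about 1.54 rad by the tool's angle. The wrist picture after release showed the stop bar pointing straight out to the right and the slide still shut.
- **Slide:** I gripped the bar at 60 N and drew it out about 31.7 mm. The pictures had given 32 mm between the pointers.
- **Last checks:** The close-up shows the two pointer tips opposite each other to within about 0.3 mm. The tool stayed still over the last 0.75 s, with about 9 N of spring pull on it and the fingers resting on the bar.
- **Not checked:** I saw no contact with the index rider or the things around the vice, but I did not measure their positions again at the end.
- **Disagreement:** My first fits of the vice's position from the different cameras differed by 2 to 4 mm. The grasps allowed for that, and the final alignment was read directly from the two pointers.

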